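# Check the undersides of two sample crates and push the stamped one to the dispatch line

### The job

One of the two sample crates has a red stamp underneath: with closed or open fingertips press down each crate's blue front ledge, almost to the bench, so that the crate rears up to about 50 degrees and shows its underside, and let it fall back flat - first the crate on the robot's left, then the one on its right, checking both. Then push the stamped crate along the bench, away from the robot, until the yellow dispatch line runs under the middle part of it, and leave the unstamped one back where it stood. Pinch and lift nothing, tip no crate right over, and leave the jar and bottles alone.

Things in the scene. Friction and masses are not known exactly. Their poses are not given: they have to be found in the camera images.
- crate_a: One of two crates alike from above: off-white open-topped plastic box packed with capped tubes fixed in it, 130 (x) by 170 (y) by 62 high, 0.24 to 0.44 kg. Origin: centre of its underside; z up, -x is its front, towards the robot. At the middle of its front wall, flush with the top rim, a dark blue ledge 50 wide (y), 5 thick, sticks out 40 (top at z = 62, x = -65 to -105).
- crate_b: One of two crates alike from above: off-white open-topped plastic box packed with capped tubes fixed in it, 130 (x) by 170 (y) by 62 high, 0.24 to 0.44 kg. Origin: centre of its underside; z up, -x is its front, towards the robot. At the middle of its front wall, flush with the top rim, a dark blue ledge 50 wide (y), 5 thick, sticks out 40 (top at z = 62, x = -65 to -105).
- stamp (a point): Centre of the stamp: a plain bright red rectangle, 60 by 150 mm, under the back half of one of the two crates (at (31, 0, 16) mm in its frame), where the underside of either crate slopes up 25 degrees towards the back, above two corner feet. Hidden from view until that crate is tipped up; the other crate's underside is plain.
- crate_a_heel (a point): Middle of the bottom front edge of crate_a, at (-65, 0, 0) mm in its frame: the edge it rocks on, faced with a rubber strip that grips the bench. It stays on the bench in a proper tip or push.
- crate_b_heel (a point): Middle of the bottom front edge of crate_b, at (-65, 0, 0) mm in its frame: the edge it rocks on, faced with a rubber strip that grips the bench. It stays on the bench in a proper tip or push.
- crate_a_ledge (a point): Middle of the outer end of the ledge's top on crate_a, at (-105, 0, 62) mm in its frame. Pressing down near here (up to about 12 N) rocks the crate: far side up, underside turned away from the robot, to the camera beyond the bench. The ledge meanwhile moves towards the robot and slopes down to it; its tip meets the bench at about 55 degrees. Let go, the crate falls back flat.
- crate_b_ledge (a point): Middle of the outer end of the ledge's top on crate_b, at (-105, 0, 62) mm in its frame. Pressing down near here (up to about 12 N) rocks the crate: far side up, underside turned away from the robot, to the camera beyond the bench. The ledge meanwhile moves towards the robot and slopes down to it; its tip meets the bench at about 55 degrees. Let go, the crate falls back flat.
- line: The dispatch line: yellow tape, 25 mm wide and 800 mm long, flat on the bench, running left to right beyond the crates. Origin: its middle; its x axis points across it, away from the robot, its y axis along it to the robot's left.
- jar: Clear glass jar with white cap, 52 across, 75 high, standing between the two crates. Origin: centre of its foot. A bystander: leave it alone.
- bottle: White bottle with dark blue cap, 64 across, 150 high, at one outer side of the crates. Origin: centre of its foot. A bystander: leave it alone.
- amber: Amber glass bottle with black cap, 60 across, 120 high, at one outer side of the crates. Origin: centre of its foot. A bystander: leave it alone.
Things that resemble listed ones, but are neither listed nor needed, are in the scene too. What is shaped like the crate_a but orange or purple is not meant.

How it is judged:
By the outcome, as a careful person would: the job done as asked, in the order asked, and still so for the second after the job is handed in, with the robot touching nothing.
It also fails if it takes over 72 s, if anything falls off the work surface, if the arm or the gripper's body presses on something with over 40 N, if the wrist force passes 120 N, or if a joint passes its speed limit or range.

### The arm

A 6-joint arm with a two-finger parallel gripper is mounted at the origin on the work surface. World frame = base frame: x ahead of the robot, y to its left, z up, the work surface at z = 0. Lengths are in m, angles in rad, forces in N, time in s.
With the tool pointing down it reaches from about 0.325 to 0.85 m from the base axis. Payload 4.4 kg.
Tool frame: the origin (TCP) lies at the very end of the fingers, on their centre line; the grasp point (between the pads) lies 19 mm behind it; z points along the fingers, y is the direction in which the jaws open and shut (so a half turn about z gives the same grasp; the last joint's range is limited). The gripper opens to 94 mm and grips with 3 to 60 N. Pads are 16 mm wide; open, the fingers measure 119 mm over their backs; the gripper's body (75 mm by 177 mm) begins 78 mm behind the grasp point.
Start: joints at [1.03, 0.207, 1.542, -0, 1.393, -0.15], TCP at [0.219, 0.532, 0.184] pointing down, gripper open.
Joint ranges: [-2.73, 2.73], [-0.86, 2.22], [0.23, 2.46], [-1.11, 4.25], [0.08, 2.63], [-2.82, 2.82]. Speed limits (rad/s): [2.79, 2.79, 3.14, 3.14, 3.14, 3.14].

### API

Orientations are given as [roll, pitch, yaw] about the fixed x, y, z axes, in that order (R = Rz(yaw) Ry(pitch) Rx(roll)).
In Python, from cell import arm gives the robot as it stands. The module is installed in compiled form; this text tells all that it offers.
- The arm moves only by the tool send_rows, never from a script. Its argument "deltas" is a list that holds one entry, the list of rows, each a list of 7 numbers: the shift along the world's x, y, z each as a share of 0.1 m, from -1 to 1, then the turn, a rotation vector about the world's x, y, z each as a share of pi rad, from -1 to 1, then the opening, from 0 (shut) to 1 (fully open). In form: [[[tx, ty, tz, ax, ay, az, gripper], ...]]. A call has 1 to 10 rows; each row is the pose to reach, as a shift and turn from the pose measured when the call began, turning the shorter way round; what a row does not reach only later rows make up. A row lasts 1/8 s, in which the tool goes at most 62.5 mm and 10.7 degrees, less where a joint would pass 70% of its speed; a pose out of reach is approached as far as the arm can. A call with a number of a shift or a turn outside -1 to 1 is refused whole. A call with a gripper value outside its range is refused whole. The fingers move at their own pace and stop on an object; "squeeze" is the grip in N (left out, the last holds). Time passes only in rows, so rows that repeat a pose let the fingers close. It gives the time, the measured TCP pose, the force and the opening at its end, in the units of the state.
- arm.get_state(): the state, without advancing time (a new reading comes with each control period).
- arm.camera(name): name is "scene" or "side" or "wrist"; returns a dict with "color" (480x640x3 uint8, red, green, blue), "intrinsics" (3x3 intrinsics, pixels), "rvec" (rotation vector, rad) and "tvec" (3), from world to camera coordinates, as OpenCV has them. Camera axes: x right, y down, z forward; pixel columns grow to the right and rows downward; lengths in m; the calibration is good to about 2 mm. A picture is of the moment at which its call begins. There is no depth.
- arm.sign_off(): hands the job in, once; it reports no verdict.
Trained networks look in a picture, given as the dict that the camera call returned (one of the last four; its "shot" number tells which), for a name from the list of things; names that differ only in an ending like _2 or _b are one class to them, and where a whole thing is asked for, a point or a joint stands for the part that bears it (a point fixed in the world has none). Each returns a list of dicts, best first, with "p" (0 to 1); they miss things now and then, are a little off and sometimes report something else, mostly with a low value. They report only what shows in the picture. A call takes as long as a camera call. They do not tell look-alikes from the thing itself.
- arm.boxes_of(picture, label): "rect" ([left, top, width, height] in pixels, round what is visible of it).
- arm.trace(picture, label): "pixels" (480x640 bool, what is visible of it) and "rect" ([left, top, width, height] in pixels, round what is visible of it).
The state is a dict: "time": time; "joint_pos": joint angles; "qd": joint speeds; "effort": joint torques, N m; "eef_pos": TCP position; "ee_rot": TCP orientation; "wrist_force": force on the tool from outside, world axes, zero at the start; "ft_torque": the same for the moment, N m; "opening": finger opening in m.
Only numpy, scipy, OpenCV 4.12 (cv2) and the standard library are available. Lean on these libraries where they do the work, as an engineer would, in place of code of your own. Each camera call takes 0.05 s, during which the arm holds its last target.

## Working session

There is one attempt and no reset: what is moved stays moved. The work goes in short steps, Python scripts to look and compute and a tool call to move; the robot and the scene stay as the last step left them, time stands still between calls to the robot, and variables do not carry over. Pictures are saved under pics/ and viewed, and the job is handed in when it is done.

Besides the shell and the picture viewer there is one more tool, called after "Call:" as a command line: name --argument value ..., lists and objects as JSON in quotes. send_rows: Moves the arm, as the interface text tells. Shift numbers are shares of 0.1 m and turn numbers shares of pi rad, none past 1 either way. Its arguments: {"type":"object","properties":{"deltas":{"type":"array","items":{"type":"array","items":{"type":"array","items":{"type":"number"}}}},"squeeze":{"type":"number"}},"required":["deltas"]}

```bash
mkdir -p pics; cat > h.py <<'E'
import numpy as np,cv2
from cell import arm
def shot(n,f):
    p=arm.camera(n); cv2.imwrite('pics/'+f,p['color'][:,:,::-1]); return p
def ray(p,u,v):
    K=np.array(p['intrinsics'],float);R=cv2.Rodrigues(np.array(p['rvec'],float))[0];t=np.array(p['tvec'],float).ravel()
    d=R.T@np.linalg.inv(K)@np.array([u,v,1.]);c=-R.T@t
    return c,d/np.linalg.norm(d)
def onz(p,u,v,z):
    c,d=ray(p,u,v);return c+d*(z-c[2])/d[2]
def proj(p,X):
    return cv2.projectPoints(np.array(X,float).reshape(-1,3),np.array(p['rvec'],float),np.array(p['tvec'],float),np.array(p['intrinsics'],float),None)[0].reshape(-1,2)
def tri(obs):
    A=np.zeros((3,3));b=np.zeros(3)
    for p,u,v in obs:
        c,d=ray(p,u,v);M=np.eye(3)-np.outer(d,d);A+=M;b+=M@c
    return np.linalg.solve(A,b)
E
python3 - <<'E'
from h import *
print(arm.get_state())
for n in ('scene','side','wrist'):
    p=shot(n,n+'0.png'); print(n,-cv2.Rodrigues(p['rvec'])[0].T@np.ravel(p['tvec']))
    for l in ('crate_a','crate_a_ledge','line','jar','bottle','amber'):
        print(l,[(r['rect'],round(r['p'],2)) for r in arm.boxes_of(p,l)])
E
```

```text
{'time': 0.0, 'joint_pos': array([ 1.02950333e+00,  2.07430069e-01,  1.54292866e+00, -2.47667192e-05,
        1.39350534e+00, -1.50483173e-01]), 'qd': array([-0.00030465,  0.00041799, -0.00114092,  0.00096353, -0.00035282,
       -0.00176797]), 'effort': array([ 2.25274212e-03, -3.70872724e+01, -2.81421679e+01,  7.00094551e-02,
        3.58204753e-02, -1.63386130e-04]), 'eef_pos': array([0.21860432, 0.5309022 , 0.18259716]), 'ee_rot': array([-3.13934325e+00, -3.16428664e-04,  2.75078687e+00]), 'wrist_force': array([ 0.73079346, -0.56521529,  0.07970958]), 'ft_torque': array([ 0.04115265, -0.02812591,  0.09004085]), 'opening': 0.09414236151268893}
scene [ 1.43128089 -0.03730138  1.10596279]
crate_a [([88.7, 178.3, 75.0, 60.4], 0.79), ([395.4, 235.9, 89.3, 70.5], 0.69)]
crate_a_ledge [([221.6, 228.9, 73.4, 73.5], 0.81), ([225.7, 149.3, 76.7, 65.0], 0.73), ([89.4, 177.9, 73.6, 62.0], 0.64)]
line [([395.5, 235.4, 88.1, 73.6], 0.73), ([174.0, 321.1, 357.4, 19.1], 0.64)]
jar [([339.4, 247.7, 22.6, 37.5], 0.65), ([218.4, 227.4, 76.2, 73.6], 0.19)]
bottle [([506.7, 232.3, 36.1, 61.3], 0.78)]
amber [([159.5, 235.2, 30.5, 47.7], 0.64)]
side [ 0.45182421 -0.77091783  0.90323978]
crate_a [([306.2, 128.3, 71.8, 64.4], 0.95), ([164.4, 259.3, 105.1, 104.4], 0.86), ([312.6, 250.2, 94.0, 98.1], 0.64), ([214.6, 418.2, 119.2, 60.2], 0.58)]
crate_a_ledge [([219.3, 420.0, 114.1, 60.0], 0.88), ([311.9, 250.7, 93.5, 92.7], 0.7), ([163.3, 260.0, 100.0, 101.4], 0.62)]
line [([313.8, 251.2, 93.3, 93.4], 0.68), ([375.3, 123.7, 75.5, 255.6], 0.64)]
jar [([335.9, 198.5, 21.2, 35.0], 0.93)]
bottle [([318.3, 76.5, 24.6, 52.1], 0.97)]
amber [([355.1, 357.3, 31.1, 44.4], 0.95)]
wrist [0.14346757 0.5610961  0.3845605 ]
crate_a []
crate_a_ledge []
line []
jar []
bottle [([304.7, 475.5, 29.1, 4.5], 0.48)]
amber []
```

View pics/scene0.png

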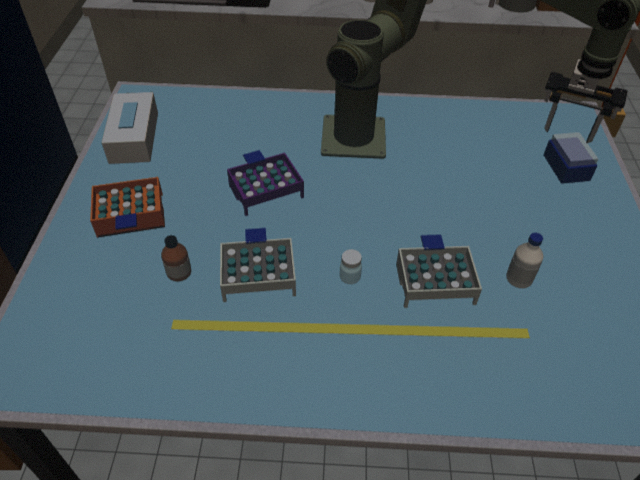

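View pics/side0.png

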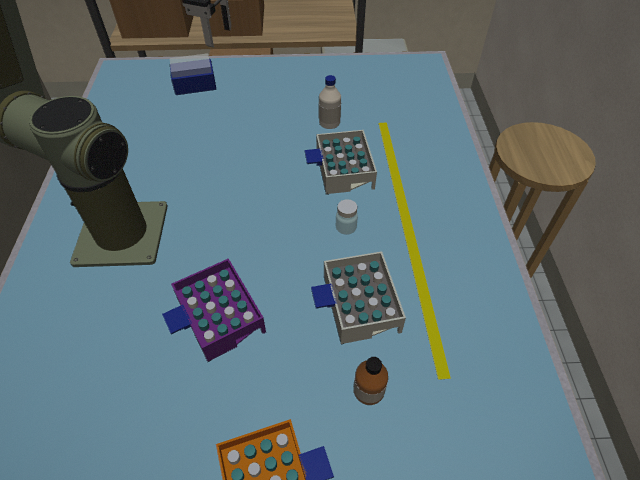

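The scene camera faces the robot. It shows the left crate at about (438,272), the right crate at (257,265), the jar at (350,267), the bottle at (524,260), the amber bottle at (176,258), and the line at rows 325–333. The orange and purple boxes are decoys. Next I'll zoom in to get corners.

```bash
python3 - <<'E'
import cv2,numpy as np
a=cv2.imread('pics/scene0.png');b=cv2.imread('pics/side0.png')
def z(im,x,y,w,h):return cv2.resize(im[y:y+h,x:x+w],(w*4,h*4),interpolation=cv2.INTER_CUBIC)
cv2.imwrite('pics/z1.png',np.hstack([z(a,212,224,95,80),z(a,392,224,95,80)]))
cv2.imwrite('pics/z2.png',np.hstack([z(b,305,245,100,100),z(b,298,120,90,100)]))
E
```

```text
(no output)
```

View pics/z1.png

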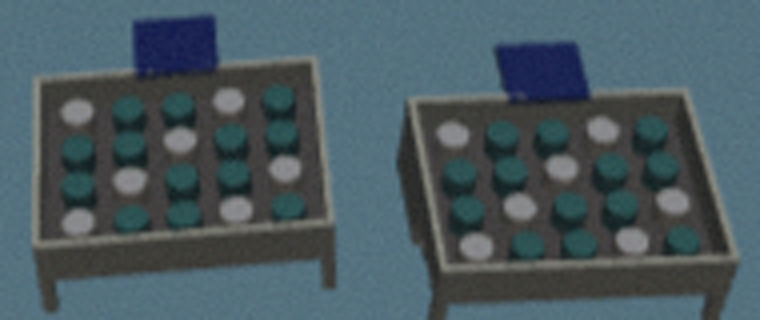

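View pics/z2.png

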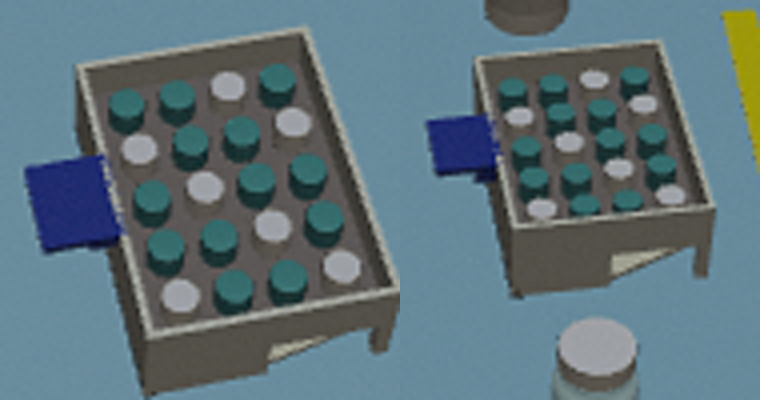

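```bash
cat > fit.py <<'E'
from h import *
from scipy.optimize import least_squares
# order FL,FR,BL,BR, ledge tip L,R (object frame top)
O=np.array([[-65,85,62],[-65,-85,62],[65,85,62],[65,-85,62],[-105,25,62],[-105,-25,62]])/1000
def pose(P,q):
    c,s=np.cos(q[2]),np.sin(q[2]);return P@np.array([[c,-s,0],[s,c,0],[0,0,1]]).T+[q[0],q[1],q[3] if len(q)>3 else 0]
E
python3 - <<'E'
from fit import *
sc=arm.camera('scene');sd=arm.camera('side')
def px(l,x,y):return np.array(l)/4.+[x,y]
D={'R':(px([(316,58),(35,77),(332,224),(34,245),(214,16),(133,20)],212,224),px([(77,65),(150,335),(307,28),(400,288),(25,168),(45,250)],305,245)),
'L':(px([(310,92),(27,97),(358,260),(62,268),(197,42),(115,46)],392,224),px([(76,57),(116,226),(262,41),(315,208),(27,120),(33,172)],298,120))}
for k,(a,b) in D.items():
    f=lambda q:np.r_[(proj(sc,pose(O,q))-a).ravel(),(proj(sd,pose(O,q))-b).ravel()]
    r=least_squares(f,[.55,0,0,0],loss='soft_l1')
    print(k,r.x.round(4),'rms',np.sqrt((f(r.x)**2).mean()))
    print(' tip',pose(np.array([[-.105,0,.062]]),r.x).round(4),'heel',pose(np.array([[-.065,0,0]]),r.x).round(4))
    for i in range(6): print(i,tri([(sc,*a[i]),(sd,*b[i])]).round(4))
# line
for p,pl in((sc,[(174,325),(527,333.5)]),(sd,[(383.5,124),(444,376)])):
    print('line',[onz(p,*q,0).round(4) for q in pl])
for n in('jar','bottle','amber'):
    bs=[arm.boxes_of(p,n)[0]['rect'] for p in(sc,sd)]
    print(n,tri([(p,b[0]+b[2]/2,b[1]+b[3]/2) for p,b in zip((sc,sd),bs)]).round(3))
E
```

```text
R [ 0.5619 -0.2206  0.1645 -0.0017] rms 0.5816082972854533
 tip [[ 0.4583 -0.2378  0.0603]] heel [[ 0.4977 -0.2312 -0.0017]]
0 [ 0.4844 -0.1478  0.0594]
1 [ 0.5125 -0.3139  0.0615]
2 [ 0.6115 -0.1277  0.0597]
3 [ 0.638  -0.293   0.0616]
4 [ 0.4544 -0.2134  0.06  ]
5 [ 0.4626 -0.2628  0.0609]
L [ 0.556   0.2038  0.1022 -0.002 ] rms 0.6021795048918611
 tip [[0.4515 0.193  0.06  ]] heel [[ 0.4913  0.1971 -0.002 ]]
0 [0.4838 0.2827 0.0585]
1 [0.5028 0.1115 0.0631]
2 [0.6114 0.2941 0.0596]
3 [0.6286 0.1262 0.0609]
4 [0.4491 0.2174 0.0603]
5 [0.4525 0.1681 0.0581]
line [array([ 0.7087, -0.3923,  0.    ]), array([0.6828, 0.4003, 0.    ])]
line [array([0.6856, 0.3935, 0.    ]), array([ 0.7087, -0.3926,  0.    ])]
jar [0.542 0.002 0.036]
bottle [0.529 0.406 0.068]
amber [ 0.559 -0.416  0.057]
```

Call:
send_rows --deltas '[[[0.3, -0.42, 0, 0, 0, 0.08, 0], [0.6, -0.85, 0, 0, 0, 0.157, 0], [0.6, -0.85, 0, 0, 0, 0.157, 0]]]'

```text
time: 1.82
eef_pos: [0.2807, 0.4444, 0.1838]
ee_rot: [-3.141, 0.0, -3.039]
wrist_force: [-0.2, 0.4, -0.9]
opening: 0.0675
```

Call:
send_rows --deltas '[[[0.3, -0.42, 0, 0, 0, 0, 0], [0.6, -0.85, 0, 0, 0, 0, 0], [0.6, -0.85, 0, 0, 0, 0, 0]]]'

```text
time: 2.2
eef_pos: [0.3424, 0.3572, 0.184]
ee_rot: [-3.14, 0.001, -3.044]
wrist_force: [0.1, 0.9, 0.5]
opening: 0.0375
```

Call:
send_rows --deltas '[[[0.3, -0.42, -0.1, 0, 0, 0, 0], [0.6, -0.85, -0.3, 0, 0, 0, 0], [0.6, -0.85, -0.3, 0, 0, 0, 0]]]'

```text
time: 2.58
eef_pos: [0.4024, 0.2703, 0.1524]
ee_rot: [-3.139, -0.002, -3.048]
wrist_force: [-0.4, -0.3, -0.5]
opening: 0.007
```

Call:
send_rows --deltas '[[[0.3, -0.4, -0.2, 0, 0, 0, 0], [0.53, -0.77, -0.5, 0, 0, 0.003, 0], [0.53, -0.77, -0.67, 0, 0, 0.003, 0], [0.53, -0.77, -0.67, 0, 0, 0.003, 0]]]'

```text
time: 3.08
eef_pos: [0.4535, 0.1945, 0.0842]
ee_rot: [-3.14, -0.006, -3.038]
wrist_force: [-1.1, 0.8, 0.4]
opening: 0.0003
```

```bash
python3 - <<'E'
from h import *
print(arm.get_state()['eef_pos'],arm.get_state()['opening'])
a=shot('side','side1.png')['color'][:,:,::-1];b=shot('scene','scene1.png')['color'][:,:,::-1]
z=lambda im,x,y:cv2.resize(im[y:y+150,x:x+130],None,fx=3,fy=3)
cv2.imwrite('pics/z3.png',np.hstack([z(a,260,70),z(b,380,170)]))
E
```

```text
[0.45350228 0.19445538 0.08417217] 0.00030718872959901306
```

View pics/z3.png

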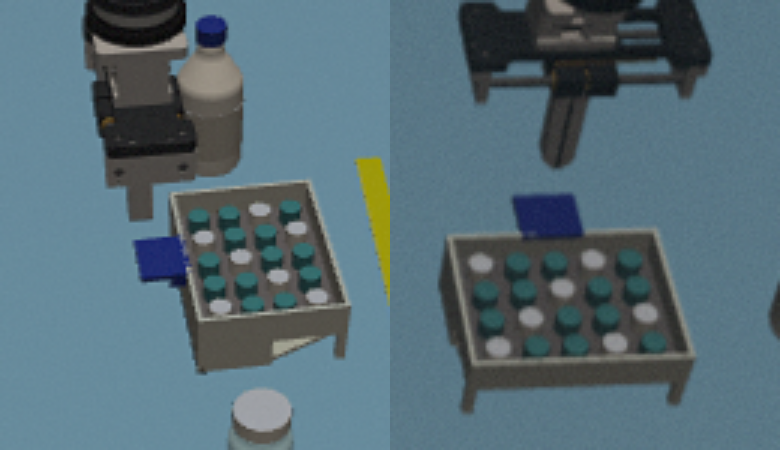

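Call:
send_rows --deltas '[[[0.02, -0.01, -0.15, 0, 0, 0, 0], [0.02, -0.01, -0.22, 0, 0, 0, 0], [0.02, -0.01, -0.23, 0, 0, 0, 0], [-0.03, -0.01, -0.26, 0, 0, 0, 0], [-0.08, -0.02, -0.29, 0, 0, 0, 0], [-0.13, -0.02, -0.32, 0, 0, 0, 0], [-0.17, -0.03, -0.36, 0, 0, 0, 0], [-0.17, -0.03, -0.36, 0, 0, 0, 0]]]'

```text
time: 4.18
eef_pos: [0.4374, 0.1918, 0.0496]
ee_rot: [-3.14, -0.002, -3.037]
wrist_force: [0.8, -0.3, 0.3]
opening: 0.0003
```

```bash
cat > two.py <<'E'
import sys
from h import *
t,cx,cy,dx,dy=sys.argv[1],*map(int,sys.argv[2:6])
s=arm.get_state();print(s['time'],s['eef_pos'].round(4),s['wrist_force'].round(1))
a=shot('side',t+'_side.png')['color'][:,:,::-1];b=shot('scene',t+'_scene.png')['color'][:,:,::-1]
z=lambda im,x,y:cv2.resize(im[max(y,0):max(y,0)+180,max(x,0):max(x,0)+130],None,fx=3,fy=3)
cv2.imwrite('pics/'+t+'_z.png',np.hstack([z(a,cx,cy),z(b,dx,dy)]))
E
python3 two.py l1 260 60 380 160
```

```text
4.175 [0.4374 0.1918 0.0496] [ 0.8 -0.3  0.3]
```

View pics/l1_z.png

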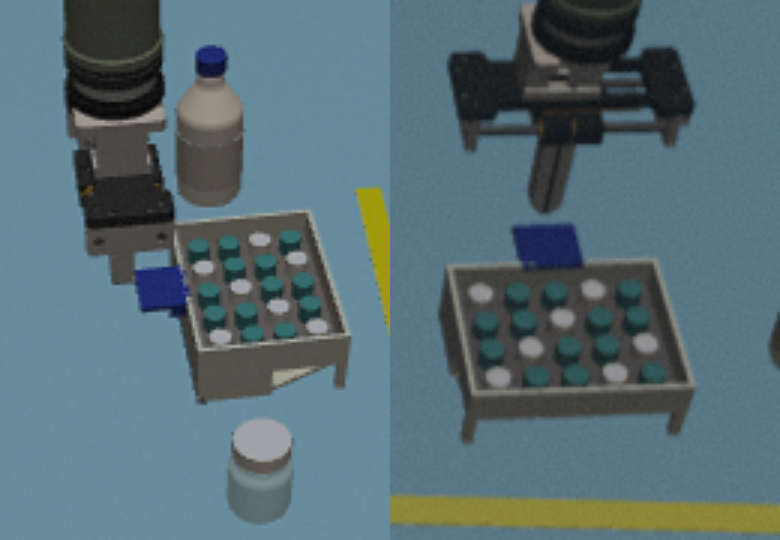

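```bash
python3 - <<'E'
from h import *
s=arm.get_state();sc=arm.camera('scene');sd=arm.camera('side');T=s['eef_pos']
print(proj(sc,T),proj(sd,T),tri([(sc,431,230),(sd,300.7,153.5)]))
print(proj(sc,[.4515,.193,.061]),proj(sd,[.4515,.193,.061]))
E
```

```text
[[429.49181361 234.12460532]] [[300.56034829 159.05670387]] [0.4395143  0.19339431 0.06712781]
[[430.9633402 235.085775 ]] [[305.51863995 155.47804257]]
```

```bash
python3 - <<'E'
from h import *
s=arm.get_state();sc=arm.camera('scene');sd=arm.camera('side');T=s['eef_pos']
print(sc['tvec'],sd['tvec'])
print('earlier',tri([(sc,436,225),(sd,306.7,142.7)]), 'reported .4535 .1945 .0842')
o=[]
for p,(x,y) in((sd,(270,120)),(sc,(400,190))):
    im=cv2.resize(p['color'][y:y+60,x:x+50,::-1],None,fx=8,fy=8,interpolation=cv2.INTER_CUBIC)
    u,v=(proj(p,T)[0]-[x,y])*8
    cv2.circle(im,(int(u),int(v)),4,(0,0,255),-1); o.append(im)
cv2.imwrite('pics/tip.png',np.clip(np.hstack(o)*1.5,0,255))
E
```

```text
[ 0.09139539 -0.30183011  1.78147566] [-0.48517309 -0.02080685  1.17408504]
earlier [0.45502614 0.19835263 0.09971216] reported .4535 .1945 .0842[ WARN:0@0.654] global loadsave.cpp:1063 imwrite_ Unsupported depth image for selected encoder is fallbacked to CV_8U.
```

View pics/tip.png

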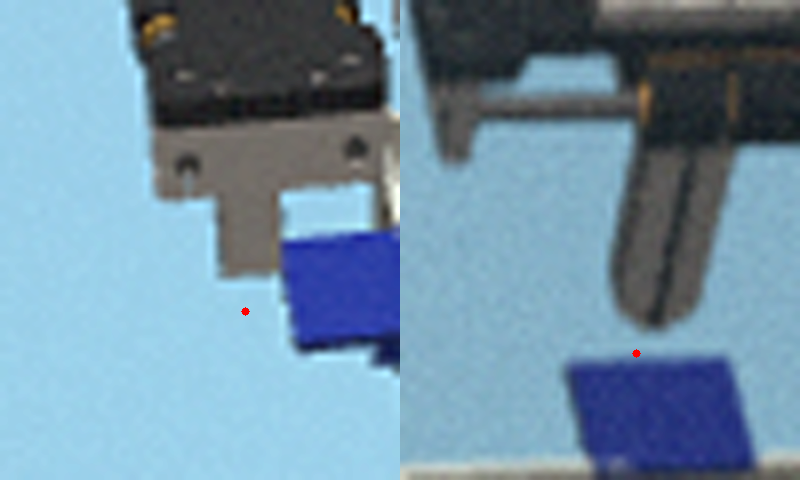

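```bash
python3 - <<'E'
from h import *
s=arm.get_state();sc=arm.camera('scene');sd=arm.camera('side');T=s['eef_pos']
c,d=ray(sd,301,154.6);print((c+d*(T[1]-.0125-c[1])/d[1]))
c,d=ray(sc,431.9,231);print((c+d*(T[0]+.008-c[0])/d[0]))
E
```

```text
[0.44003657 0.17957265 0.07605943]
[0.44649669 0.19422964 0.07037423]
```

```bash
python3 - <<'E'
from h import *
sc=arm.camera('scene');sd=arm.camera('side')
T=np.array([.2186,.5309,.1826]);yaw=2.7508;ty=np.array([np.sin(yaw),-np.cos(yaw),0])
print([proj(sc,T+k*.053*ty).round(1) for k in(-1,1)])
print([proj(sc,T+[0,0,.017]+k*.053*ty).round(1) for k in(-1,1)])
im=cv2.imread('pics/scene0.png')[60:180,520:640];cv2.imwrite('pics/o.png',cv2.resize(im,None,fx=5,fy=5)) 
E
```

```text
[array([[543.4, 136.3]]), array([[585.8, 147.9]])]
[array([[545.4, 131. ]]), array([[588.1, 142.6]])]
```

View pics/o.png

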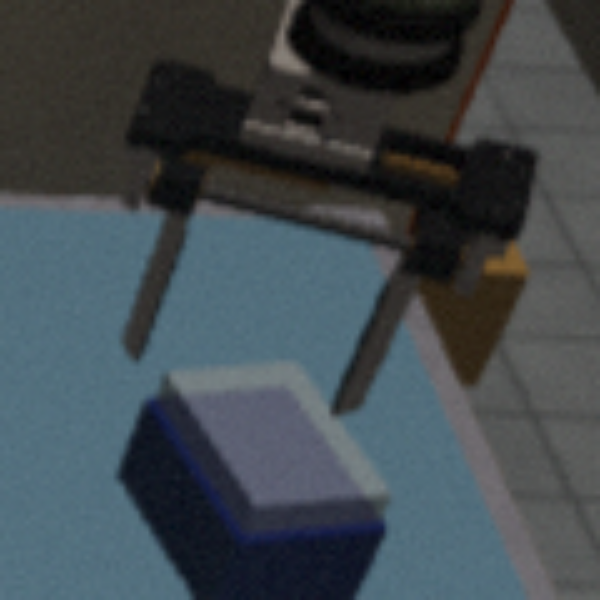

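Call:
send_rows --deltas '[[[0, 0, 0.12, 0, 0, 0, 0], [0.16, 0, 0.12, 0, 0, 0, 0], [0.16, 0, 0.12, 0, 0, 0, 0], [0.16, 0, 0.0, 0, 0, 0, 0], [0.16, 0, -0.03, 0, 0, 0, 0], [0.16, 0, -0.03, 0, 0, 0, 0]]]'

```text
time: 5.42
eef_pos: [0.4532, 0.1918, 0.0461]
ee_rot: [-3.14, -0.003, -3.037]
wrist_force: [0.6, -0.5, 0.3]
opening: 0.0007
```

```bash
python3 two.py l2 260 60 380 160
```

```text
5.425 [0.4532 0.1918 0.0461] [ 0.6 -0.5  0.3]
```

View pics/l2_z.png

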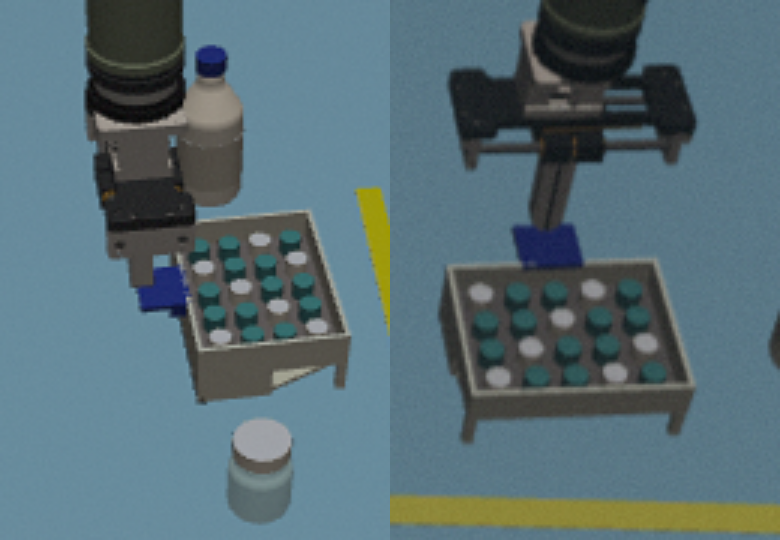

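Call:
send_rows --deltas '[[[0, 0, -0.02, 0, 0, 0, 0], [0, 0, -0.04, 0, 0, 0, 0], [0, 0, -0.05, 0, 0, 0, 0]]]'

```text
time: 5.9
eef_pos: [0.4539, 0.192, 0.0418]
ee_rot: [-3.14, -0.002, -3.037]
wrist_force: [0.6, 0.0, 0.5]
opening: 0.0008
```

Call:
send_rows --deltas '[[[0, 0, -0.03, 0, 0, 0, 0], [-0.05, -0.01, -0.06, 0, 0, 0, 0], [-0.1, -0.01, -0.09, 0, 0, 0, 0], [-0.15, -0.02, -0.13, 0, 0, 0, 0], [-0.15, -0.02, -0.13, 0, 0, 0, 0]]]'

```text
time: 6.52
eef_pos: [0.4374, 0.1902, 0.0291]
ee_rot: [-3.14, -0.005, -3.036]
wrist_force: [-4.7, 0.5, 6.6]
opening: 0.0005
```

```bash
python3 two.py l3 260 60 380 160
```

```text
6.525 [0.4374 0.1902 0.0291] [-4.7  0.5  6.6]
```

View pics/l3_z.png

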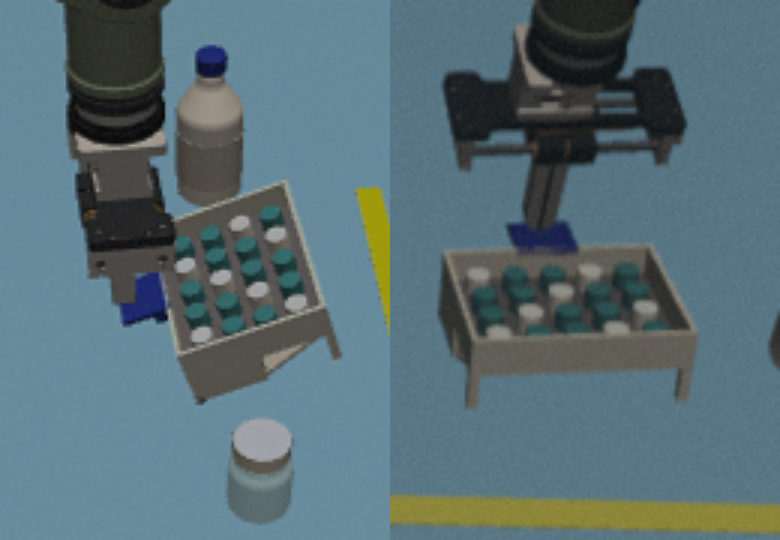

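Call:
send_rows --deltas '[[[-0.05, 0, -0.05, 0, 0, 0, 0], [-0.09, 0, -0.09, 0, 0, 0, 0], [-0.12, -0.01, -0.13, 0, 0, 0, 0], [-0.15, -0.01, -0.17, 0, 0, 0, 0], [-0.17, -0.02, -0.2, 0, 0, 0, 0], [-0.17, -0.02, -0.2, 0, 0, 0, 0]]]'

```text
time: 7.38
eef_pos: [0.4205, 0.1884, 0.009]
ee_rot: [-3.141, -0.005, -3.037]
wrist_force: [-0.8, -0.1, 1.4]
opening: 0.0005
```

```bash
python3 two.py l4 260 60 380 160
```

```text
7.375 [0.4205 0.1884 0.009 ] [-0.8 -0.1  1.4]
```

View pics/l4_z.png

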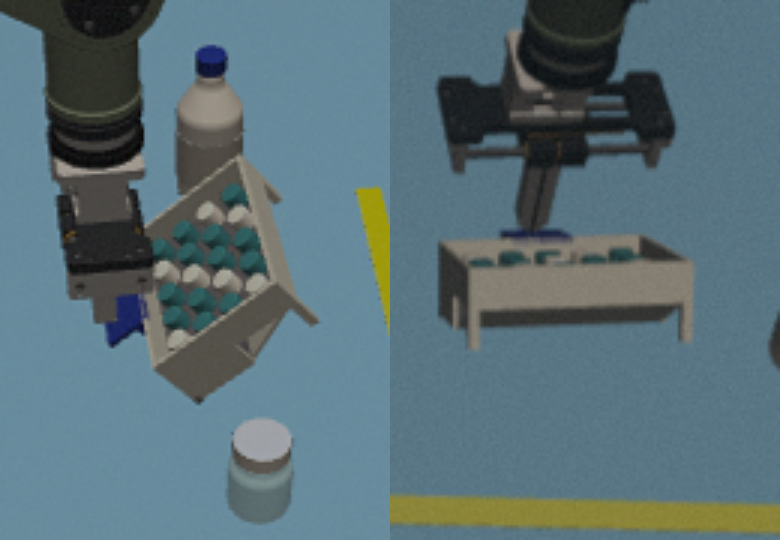

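Call:
send_rows --deltas '[[[-0.01, 0, -0.03, 0, 0, 0, 0], [-0.02, 0, -0.05, 0, 0, 0, 0], [-0.02, 0, -0.07, 0, 0, 0, 0], [-0.02, 0, -0.07, 0, 0, 0, 0]]]'

```text
time: 7.98
eef_pos: [0.4178, 0.1882, 0.0018]
ee_rot: [-3.14, -0.006, -3.037]
wrist_force: [-3.6, -0.4, 1.2]
opening: 0.0008
```

```bash
python3 two.py l5 260 60 380 160
```

```text
7.975 [0.4178 0.1882 0.0018] [-3.6 -0.4  1.2]
```

View pics/l5_z.png

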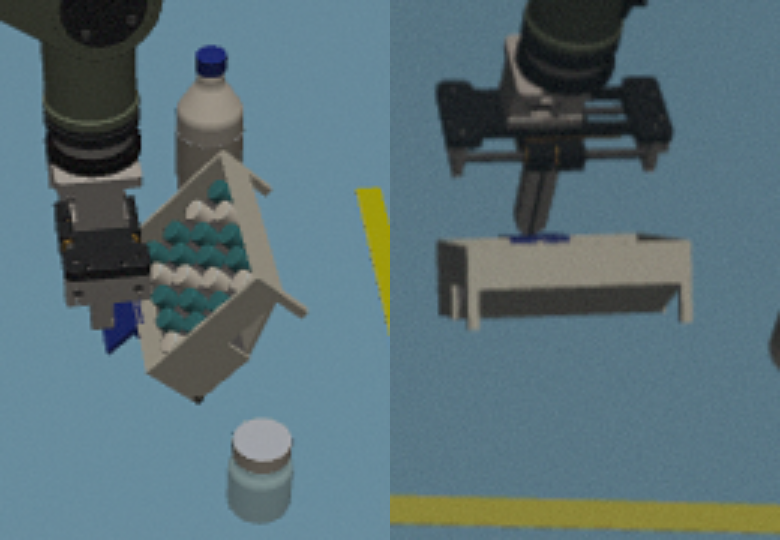

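```bash
cat > tilt.py <<'E'
from fit import *
def pt(P,q,th):
    P=np.array(P,float)/1000;x=P[:,0]+.065;z=P[:,2];c,s=np.cos(th),np.sin(th)
    return pose(np.c_[x*c-z*s-.065,P[:,1],x*s+z*c],[*q,0])
def fit_tilt(q0,obs):
    f=lambda v:np.concatenate([(proj(p,pt([P],v[:3],v[3]))-uv).ravel() for p,P,uv in obs])
    r=least_squares(f,[*q0,.8],loss='soft_l1');print('pose',r.x[:3].round(4),'tilt deg',np.degrees(r.x[3]).round(1),'rms',np.sqrt((f(r.x)**2).mean()).round(2))
    return r.x
E
python3 - <<'E'
from tilt import *
sc=arm.camera('scene');sd=arm.camera('side')
A=lambda u,v:np.array([u/3+260,v/3+60]);B=lambda u,v:np.array([(u-390)/3+380,v/3+160])
fit_tilt([.556,.2038,.1022],[(sc,(65,85,0),B(689,320)),(sc,(65,-85,0),B(469,329)),(sd,(65,85,62),A(226,151)),(sd,(65,-85,0),A(308,315)),(sd,(-65,-85,0),A(198,402)),(sd,(-65,-85,62),A(150,372)),(sd,(65,-85,62),A(274,275)),(sc,(65,85,62),B(691,262))])
E
```

```text
pose [0.5548 0.2028 0.1276] tilt deg 42.7 rms 1.93
```

```bash
python3 - <<'E'
from tilt import *
sc=arm.camera('scene');sd=arm.camera('side')
P=[(-65,85,0),(-65,-85,0),(65,-85,62),(65,85,62),(-65,85,62),(-65,-85,62),(-105,25,62),(-105,-25,62)]
o=[]
for p,(x,y) in((sd,(290,95)),(sc,(390,215))):
    im=cv2.resize(p['color'][y:y+105,x:x+100,::-1],None,fx=4,fy=4,interpolation=cv2.INTER_CUBIC)
    for th,col in((43,(0,0,255)),(50,(0,255,255))):
        for u,v in proj(p,pt(P,[.556,.2038,.1022],np.radians(th))): cv2.circle(im,(int((u-x)*4),int((v-y)*4)),3,col,-1)
    o.append(im)
cv2.imwrite('pics/ov.png',np.hstack(o))
E
```

```text
(no output)
```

View pics/ov.png

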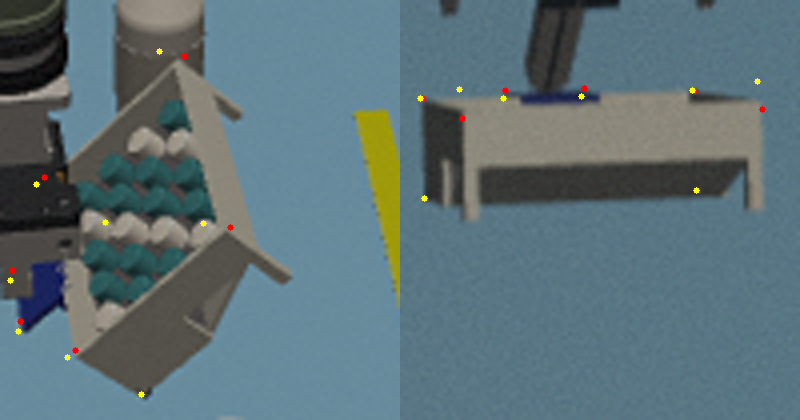

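Call:
send_rows --deltas '[[[-0.01, 0, -0.03, 0, 0, 0, 0], [-0.03, 0, -0.06, 0, 0, 0, 0], [-0.04, 0, -0.08, 0, 0, 0, 0], [-0.04, 0, -0.08, 0, 0, 0, 0]]]'

```text
time: 8.78
eef_pos: [0.415, 0.1885, -0.0057]
ee_rot: [-3.141, -0.004, -3.037]
wrist_force: [-0.6, -1.5, 1.4]
opening: 0.0002
```

```bash
cat > ov.py <<'E'
import sys
from tilt import *
def ov(fn,q,ths,bx):
    P=[(-65,85,0),(-65,-85,0),(65,-85,62),(65,85,62),(-65,85,62),(-65,-85,62),(-105,25,62),(-105,-25,62)]
    s=arm.get_state();print(s['time'],s['eef_pos'].round(4),s['wrist_force'].round(1))
    o=[]
    for n,(x,y) in(('side',bx[0]),('scene',bx[1])):
        p=arm.camera(n);cv2.imwrite('pics/'+fn+'_'+n+'.png',p['color'][:,:,::-1])
        im=cv2.resize(p['color'][y:y+130,x:x+100,::-1],None,fx=4,fy=4,interpolation=cv2.INTER_CUBIC)
        for th,col in zip(ths,((0,0,255),(0,255,255))):
            for u,v in proj(p,pt(P,q,np.radians(th))): cv2.circle(im,(int((u-x)*4),int((v-y)*4)),3,col,-1)
        o.append(im)
    cv2.imwrite('pics/'+fn+'.png',np.hstack(o))
E
python3 -c "
from ov import *
ov('l6',[.556,.2038,.1022],(43,50),((285,75),(390,195)))"
```

```text
8.775 [ 0.415   0.1885 -0.0057] [-0.6 -1.5  1.4]
```

View pics/l6.png

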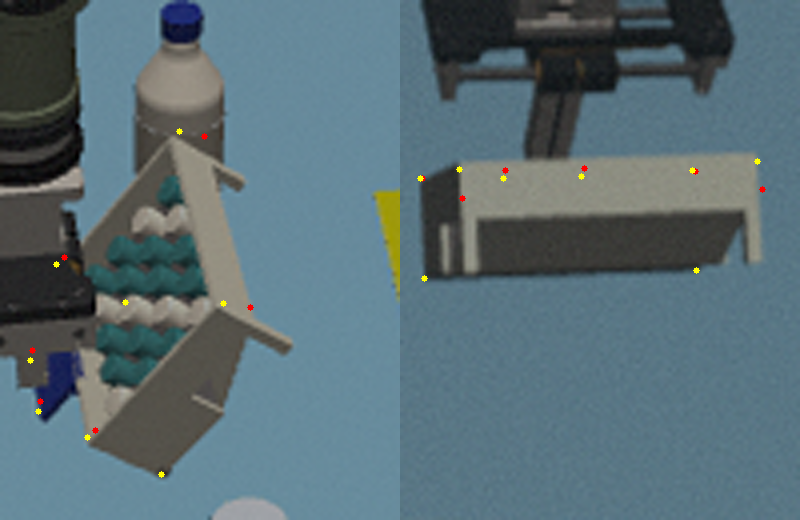

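Left crate is at about 50 degrees and its underside is plain grey. I'll lower it by retracing the arc.

Call:
send_rows --deltas '[[[0.03, 0, 0.075, 0, 0, 0, 0], [0.06, 0, 0.15, 0, 0, 0, 0], [0.11, 0.01, 0.22, 0, 0, 0, 0], [0.16, 0.01, 0.29, 0, 0, 0, 0], [0.22, 0.02, 0.35, 0, 0, 0, 0], [0.27, 0.02, 0.39, 0, 0, 0, 0], [0.32, 0.03, 0.42, 0, 0, 0, 0], [0.37, 0.03, 0.46, 0, 0, 0, 0], [0.37, 0.03, 0.5, 0, 0, 0, 0], [0.37, 0.03, 0.8, 0, 0, 0, 0]]]'

```text
time: 10.12
eef_pos: [0.4486, 0.1903, 0.072]
ee_rot: [-3.139, -0.012, -3.037]
wrist_force: [0.3, 0.9, 0.6]
opening: 0.0004
```

Call:
send_rows --deltas '[[[0, 0, 0.5, 0, 0, 0, 0], [0, 0, 0.9, 0, 0, 0, 0], [0, 0, 0.9, 0, 0, 0, 0]]]'

```text
time: 10.5
eef_pos: [0.4509, 0.1905, 0.1651]
ee_rot: [-3.139, -0.005, -3.037]
wrist_force: [-0.0, -0.3, -1.2]
opening: 0.0001
```

```bash
python3 -c "
from ov import *
ov('l7',[.556,.2038,.1022],(0,),((285,75),(390,195)))"
```

```text
10.5 [0.4509 0.1905 0.1651] [-0.  -0.3 -1.2]
```

View pics/l7.png

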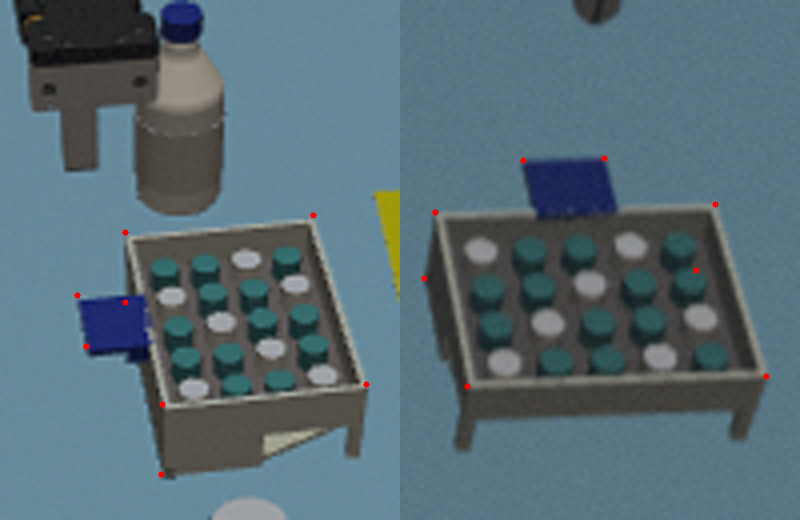

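Call:
send_rows --deltas '[[[0, -0.5, 0, 0, 0, 0.01, 0], [0, -0.97, 0, 0, 0, 0.019, 0]]]'

```text
time: 10.85
eef_pos: [0.4455, 0.0919, 0.1584]
ee_rot: [-3.139, -0.019, -2.974]
wrist_force: [0.3, -0.7, -0.3]
opening: 0.0009
```

Call:
send_rows --deltas '[[[0, -0.5, 0, 0, 0, 0, 0], [0, -1.0, 0, 0, 0, 0, 0]]]'

```text
time: 11.1
eef_pos: [0.443, -0.0092, 0.1556]
ee_rot: [-3.141, -0.024, -2.974]
wrist_force: [0.1, 0.1, 0.3]
opening: 0.0001
```

Call:
send_rows --deltas '[[[0, -0.5, 0, 0, 0, 0, 0], [0, -1.0, 0, 0, 0, 0, 0]]]'

```text
time: 11.35
eef_pos: [0.4405, -0.11, 0.1528]
ee_rot: [3.139, -0.029, -2.974]
wrist_force: [-0.5, -0.0, 0.6]
opening: 0.0005
```

Call:
send_rows --deltas '[[[0, -0.5, 0, 0, 0, 0, 0], [0, -1.0, 0, 0, 0, 0, 0], [0, -1.0, 0, 0, 0, 0, 0]]]'

```text
time: 11.72
eef_pos: [0.4386, -0.212, 0.1503]
ee_rot: [3.137, -0.033, -2.979]
wrist_force: [1.0, 1.0, 0.2]
opening: 0.0007
```

Call:
send_rows --deltas '[[[0.09, -0.14, -0.2, 0.001, -0.005, 0, 0], [0.18, -0.28, -0.6, 0.002, -0.01, 0, 0], [0.18, -0.28, -0.88, 0.002, -0.01, 0, 0], [0.18, -0.28, -0.88, 0.002, -0.01, 0, 0]]]'

```text
time: 12.22
eef_pos: [0.4531, -0.2364, 0.0582]
ee_rot: [3.128, -0.007, -2.978]
wrist_force: [0.8, 0.6, 0.4]
opening: 0.0008
```

```bash
python3 -c "
from ov import *
ov('r1',[.5619,-.2206,.1645],(0,),((305,205),(210,185)))"
```

```text
12.225 [ 0.4531 -0.2364  0.0582] [0.8 0.6 0.4]
```

View pics/r1.png

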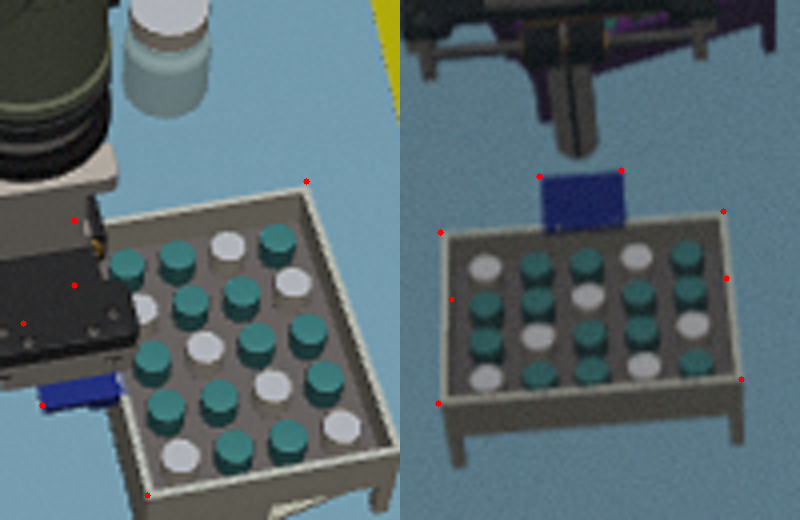

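Call:
send_rows --deltas '[[[0.03, -0.02, -0.1, 0, 0, 0, 0], [0.03, -0.02, -0.16, 0, 0, 0, 0], [0.03, -0.02, -0.18, 0, 0, 0, 0], [-0.02, -0.03, -0.21, 0, 0, 0, 0], [-0.07, -0.04, -0.24, 0, 0, 0, 0], [-0.12, -0.05, -0.28, 0, 0, 0, 0], [-0.16, -0.05, -0.32, 0, 0, 0, 0], [-0.16, -0.05, -0.32, 0, 0, 0, 0]]]'

```text
time: 13.32
eef_pos: [0.4397, -0.2446, 0.0299]
ee_rot: [3.135, -0.002, -2.978]
wrist_force: [-0.9, -1.0, 4.4]
opening: 0.0006
```

```bash
python3 -c "
from ov import *
ov('r2',[.5619,-.2206,.1645],(10,20,),((305,205),(210,185)))"
```

```text
13.325 [ 0.4397 -0.2446  0.0299] [-0.9 -1.   4.4]
```

View pics/r2.png

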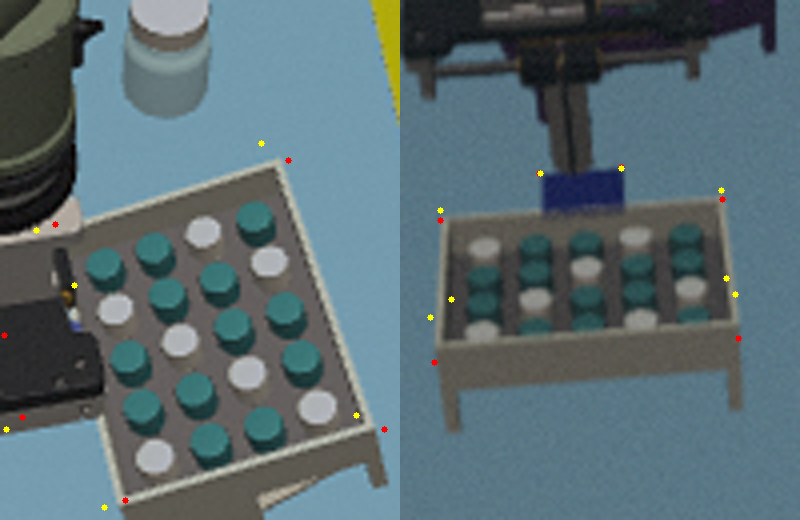

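Call:
send_rows --deltas '[[[0.08, 0.01, 0.07, 0, 0, 0, 0], [0.16, 0.03, 0.13, 0, 0, 0, 0], [0.16, 0.03, 0.25, 0, 0, 0, 0], [0.24, 0.04, 0.25, 0, 0, 0, 0], [0.24, 0.04, 0.25, 0, 0, 0, 0], [0.24, 0.04, 0.14, 0, 0, 0, 0], [0.24, 0.04, 0.1, 0, 0, 0, 0]]]'

```text
time: 14.3
eef_pos: [0.4621, -0.24, 0.0398]
ee_rot: [3.133, -0.006, -2.978]
wrist_force: [-9.3, 2.6, 22.8]
opening: 0.0002
```

Call:
send_rows --deltas '[[[-0.05, -0.01, -0.02, 0, 0, 0, 0], [-0.1, -0.02, -0.05, 0, 0, 0, 0], [-0.15, -0.03, -0.09, 0, 0, 0, 0], [-0.19, -0.03, -0.13, 0, 0, 0, 0], [-0.23, -0.04, -0.17, 0, 0, 0, 0], [-0.27, -0.05, -0.21, 0, 0, 0, 0], [-0.27, -0.05, -0.21, 0, 0, 0, 0]]]'

```text
time: 15.18
eef_pos: [0.4345, -0.2449, 0.0182]
ee_rot: [3.132, -0.007, -2.978]
wrist_force: [0.3, 0.8, 1.8]
opening: 0.0003
```

```bash
python3 -c "
from ov import *
ov('r3',[.5619,-.2206,.1645],(20,30,),((305,205),(210,185)))"
```

```text
15.175 [ 0.4345 -0.2449  0.0182] [0.3 0.8 1.8]
```

View pics/r3.png

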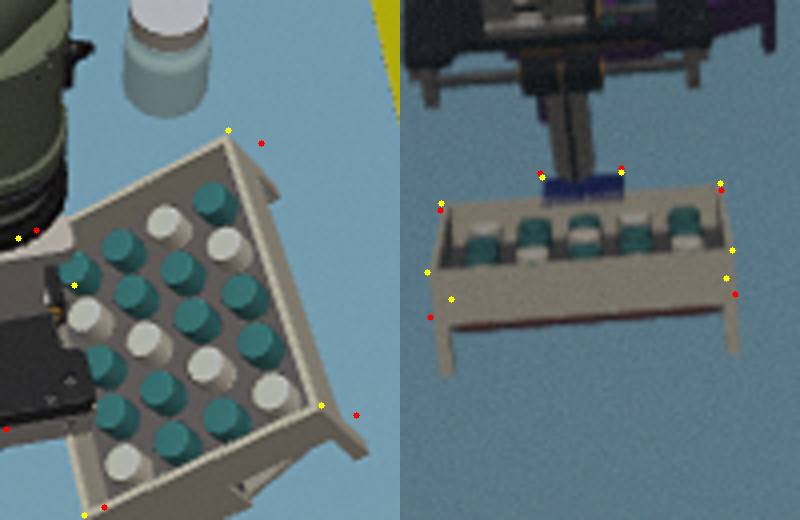

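Call:
send_rows --deltas '[[[-0.03, -0.01, -0.05, 0, 0, 0, 0], [-0.06, -0.01, -0.11, 0, 0, 0, 0], [-0.08, -0.01, -0.16, 0, 0, 0, 0], [-0.1, -0.02, -0.21, 0, 0, 0, 0], [-0.1, -0.02, -0.21, 0, 0, 0, 0]]]'

```text
time: 15.9
eef_pos: [0.4244, -0.2466, -0.0031]
ee_rot: [3.131, -0.007, -2.978]
wrist_force: [-2.0, -0.0, 1.3]
opening: 0.0002
```

```bash
python3 -c "
from ov import *
ov('r4',[.5619,-.2206,.1645],(45,50,),((305,205),(210,185)))"
```

```text
15.9 [ 0.4244 -0.2466 -0.0031] [-2.  -0.   1.3]
```

View pics/r4.png

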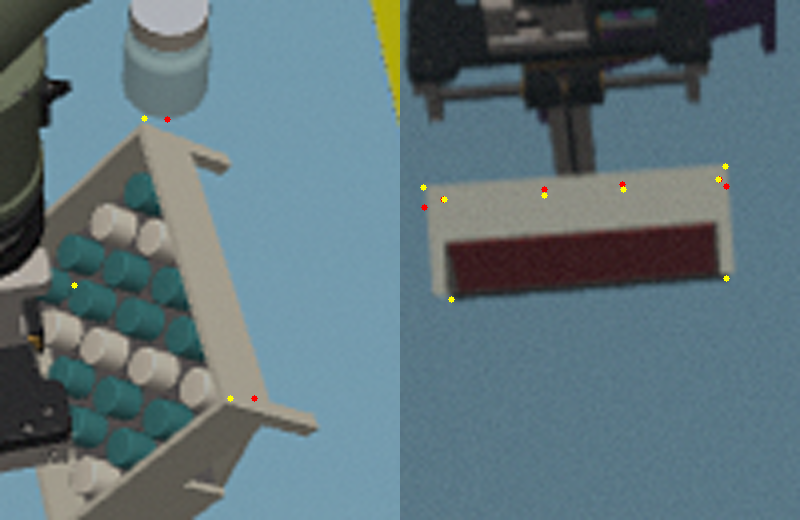

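The right crate is at about 50 degrees and shows the red stamp, so it is the one to push. I'll lower it.

Call:
send_rows --deltas '[[[0.02, 0, 0.05, 0, 0, 0, 0], [0.04, 0.01, 0.1, 0, 0, 0, 0], [0.06, 0.01, 0.15, 0, 0, 0, 0], [0.1, 0.02, 0.21, 0, 0, 0, 0], [0.14, 0.02, 0.26, 0, 0, 0, 0], [0.18, 0.03, 0.3, 0, 0, 0, 0], [0.23, 0.04, 0.35, 0, 0, 0, 0], [0.28, 0.05, 0.39, 0, 0, 0, 0], [0.33, 0.06, 0.43, 0, 0, 0, 0], [0.33, 0.06, 0.6, 0, 0, 0, 0]]]'

```text
time: 17.25
eef_pos: [0.4561, -0.2396, 0.0565]
ee_rot: [3.129, -0.011, -2.977]
wrist_force: [-0.4, 0.1, -0.1]
opening: 0.0003
```

Call:
send_rows --deltas '[[[0, 0, 0.5, 0, 0, 0, 1], [-0.6, -0.1, 0.5, 0, 0, 0, 1], [-0.6, -0.1, 0.5, 0, 0, 0, 1]]]'

```text
time: 17.62
eef_pos: [0.3923, -0.2487, 0.1062]
ee_rot: [3.126, -0.014, -2.98]
wrist_force: [0.4, 0.2, 1.1]
opening: 0.0272
```

```bash
python3 -c "
from ov import *
ov('r5',[.5619,-.2206,.1645],(0,),((305,205),(210,185)))"
```

```text
17.625 [ 0.3923 -0.2487  0.1062] [0.4 0.2 1.1]
```

View pics/r5.png

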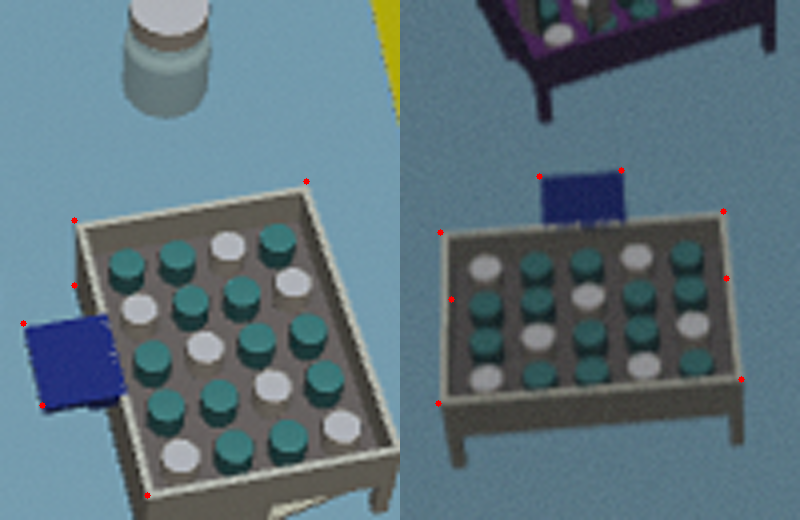

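```bash
python3 - <<'E'
from h import *
sc=arm.camera('scene');sd=arm.camera('side')
p=cv2.imread('pics/scene0.png');
for u,v in((246,209),(302,198)): print('foot',onz(sc,u,v,0).round(3))
for u,v in((241,193),(302,176)): print('rim',onz(sc,u,v,.062).round(3))
for u,v in((231,262),(264,320)): print('rim side',onz(sd,u,v,.062).round(3))
s=arm.get_state();print(s['opening'])
for k in(-1,1):print(np.array([.4977,-.2312])-.010*np.array([.9865,.1638])+k*.053*np.array([-.1638,.9865]))
E
```

```text
foot [ 0.331 -0.283  0.   ]
foot [ 0.279 -0.137  0.   ]
rim [ 0.335 -0.291  0.062]
rim [ 0.258 -0.138  0.062]
rim side [ 0.284 -0.145  0.062]
rim side [ 0.36  -0.289  0.062]
0.043120855206230144
[ 0.4965164 -0.2851225]
[ 0.4791536 -0.1805535]
```

Call:
send_rows --deltas '[[[0.4, 0.06, 0, 0, -0.01, 0, 1], [0.8, 0.12, 0, 0, -0.028, 0, 1], [0.84, 0.12, 0, 0, -0.028, 0, 1], [0.84, 0.12, 0, 0, -0.028, 0, 1], [0.84, 0.12, 0, 0, -0.028, 0, 1], [0.84, 0.12, 0, 0, -0.028, 0, 1]]]'

```text
time: 18.58
eef_pos: [0.4801, -0.2379, 0.1067]
ee_rot: [-3.14, 0.076, -2.977]
wrist_force: [0.4, 0.6, -0.2]
opening: 0.0936
```

```bash
python3 -c "
from ov import *
print(arm.get_state()['opening'],arm.get_state()['ee_rot'])
ov('r6',[.5619,-.2206,.1645],(0,),((305,205),(210,185)))"
```

```text
0.09359394119107813 [-3.14019216  0.07555284 -2.97723678]
18.575 [ 0.4801 -0.2379  0.1067] [ 0.4  0.6 -0.2]
```

View pics/r6.png

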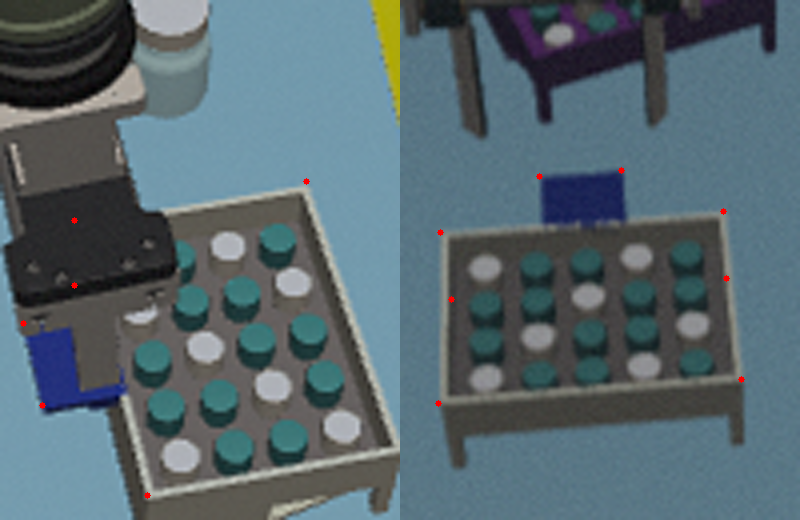

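Call:
send_rows --deltas '[[[-0.06, 0.01, 0, 0, 0, 0, 1], [-0.06, 0.01, -0.3, 0, 0, 0, 1], [-0.06, 0.01, -0.6, 0, 0, 0, 1], [-0.06, 0.01, -0.8, 0, 0, 0, 1], [-0.06, 0.01, -1.0, 0, 0, 0, 1], [-0.06, 0.01, -1.0, 0, 0, 0, 1]]]'

```text
time: 19.42
eef_pos: [0.4723, -0.2357, 0.0052]
ee_rot: [3.14, 0.073, -2.978]
wrist_force: [-0.2, 0.1, -0.5]
opening: 0.0939
```

```bash
python3 -c "
from ov import *
print(arm.get_state()['opening'],arm.get_state()['ee_rot'])
ov('r7',[.5619,-.2206,.1645],(0,),((295,205),(210,185)))"
```

```text
0.09393471210059012 [ 3.14001551  0.07289392 -2.97776343]
19.425 [ 0.4723 -0.2357  0.0052] [-0.2  0.1 -0.5]
```

View pics/r7.png

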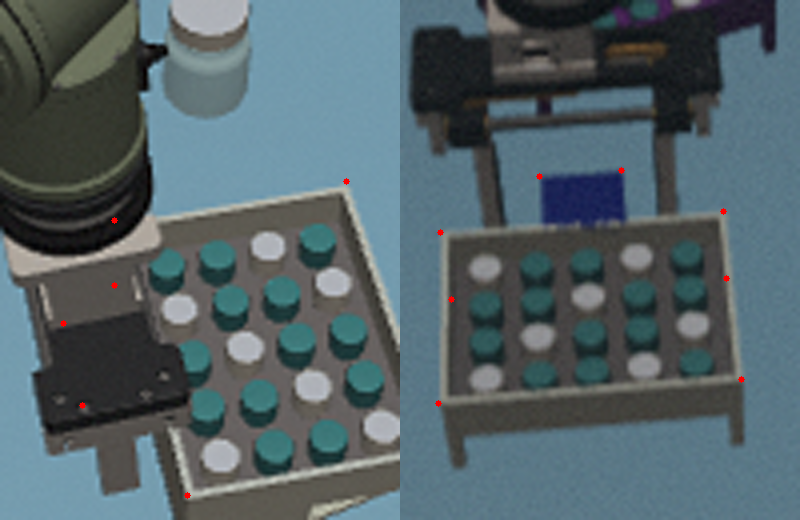

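Call:
send_rows --deltas '[[[0.08, 0.013, 0, 0, 0, 0, 1], [0.16, 0.026, 0, 0, 0, 0, 1], [0.24, 0.04, 0, 0, 0, 0, 1], [0.32, 0.053, 0, 0, 0, 0, 1], [0.39, 0.066, 0, 0, 0, 0, 1], [0.47, 0.079, 0, 0, 0, 0, 1], [0.55, 0.092, 0, 0, 0, 0, 1], [0.63, 0.105, 0, 0, 0, 0, 1], [0.71, 0.118, 0, 0, 0, 0, 1], [0.75, 0.125, 0, 0, 0, 0, 1]]]'

```text
time: 20.78
eef_pos: [0.5472, -0.2251, 0.0079]
ee_rot: [-3.14, 0.07, -2.976]
wrist_force: [-10.6, -2.0, 10.4]
opening: 0.0939
```

```bash
python3 -c "
from ov import *
print(arm.get_state()['opening'],arm.get_state()['ee_rot'])
f=np.array([.9865,.1638]);d=.06
ov('r8',[.5619+d*f[0],-.2206+d*f[1],.1645],(0,),((320,205),(210,215)))"
```

```text
0.09389549476462057 [-3.13990048  0.07034977 -2.97568531]
20.775 [ 0.5472 -0.2251  0.0079] [-10.6  -2.   10.4]
```

View pics/r8.png

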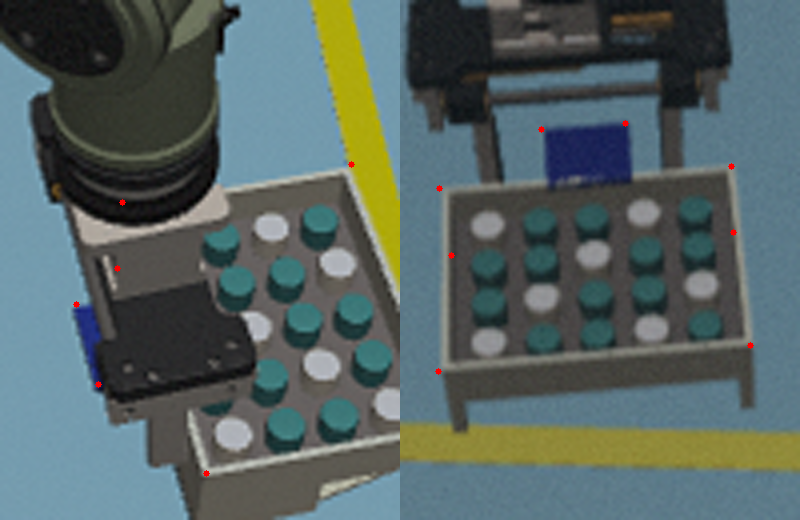

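Call:
send_rows --deltas '[[[0.08, 0.013, 0, 0, 0, 0, 1], [0.16, 0.026, 0, 0, 0, 0, 1], [0.24, 0.04, 0, 0, 0, 0, 1], [0.32, 0.053, 0, 0, 0, 0, 1], [0.39, 0.066, 0, 0, 0, 0, 1], [0.47, 0.079, 0, 0, 0, 0, 1], [0.55, 0.092, 0, 0, 0, 0, 1], [0.63, 0.105, 0, 0, 0, 0, 1], [0.71, 0.118, 0, 0, 0, 0, 1], [0.75, 0.125, 0, 0, 0, 0, 1]]]'

```text
time: 22.12
eef_pos: [0.6225, -0.2123, 0.0078]
ee_rot: [-3.14, 0.07, -2.975]
wrist_force: [-7.2, -1.2, 5.2]
opening: 0.0939
```

```bash
python3 -c "
from ov import *
print(arm.get_state()['opening'],arm.get_state()['ee_rot'])
f=np.array([.9865,.1638]);d=.1365
ov('r9',[.5619+d*f[0],-.2206+d*f[1],.1645],(0,),((345,205),(210,235)))"
```

```text
0.09385897655128665 [-3.1400253   0.06951812 -2.97498704]
22.125 [ 0.6225 -0.2123  0.0078] [-7.2 -1.2  5.2]
```

View pics/r9.png

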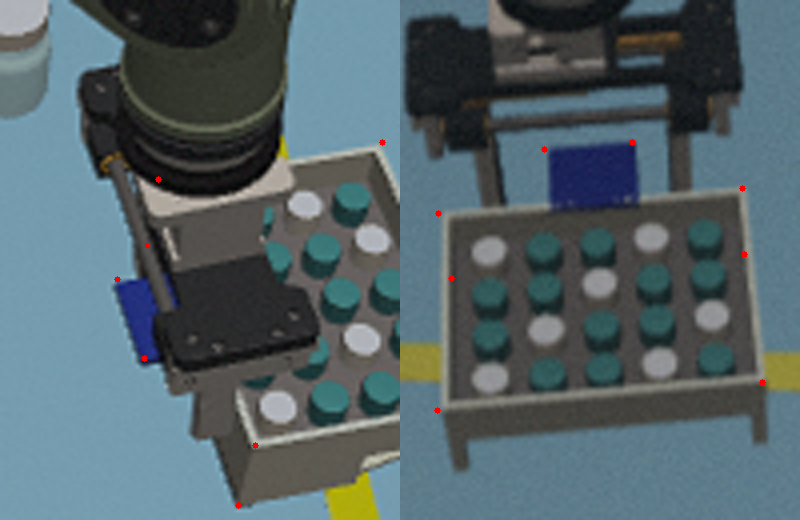

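Call:
send_rows --deltas '[[[0.04, 0.007, 0, 0, 0, 0, 1], [0.06, 0.01, 0, 0, 0, 0, 1], [0.06, 0.01, 0, 0, 0, 0, 1], [-0.1, -0.02, 0, 0, 0, 0, 1], [-0.2, -0.03, 0, 0, 0, 0, 1], [-0.2, -0.03, 0.3, 0, 0, 0, 1], [-0.2, -0.03, 0.8, 0, 0, 0, 1], [-0.2, -0.03, 1.0, 0, 0, 0, 1]]]'

```text
time: 23.22
eef_pos: [0.6058, -0.2163, 0.1118]
ee_rot: [-3.136, 0.077, -2.975]
wrist_force: [-0.4, 0.0, 0.6]
opening: 0.0941
```

Call:
send_rows --deltas '[[[-0.5, 0, 0.4, 0, 0, 0, 1], [-1.0, 0, 0.6, 0, 0, 0, 1], [-1.0, 0, 0.6, 0, 0, 0, 1]]]'

```text
time: 23.6
eef_pos: [0.5047, -0.2164, 0.1732]
ee_rot: [-3.134, 0.08, -2.977]
wrist_force: [0.3, -0.4, 0.2]
opening: 0.0937
```

Call:
send_rows --deltas '[[[-0.5, 0.3, 0, 0, 0, 0, 1], [-0.9, 0.6, 0, 0, 0, 0, 1], [-0.9, 0.6, 0, 0, 0, 0, 1]]]'

```text
time: 23.98
eef_pos: [0.4126, -0.1539, 0.171]
ee_rot: [-3.137, 0.077, -2.976]
wrist_force: [1.1, 0.4, 0.3]
opening: 0.0942
```

```bash
python3 -c "
from ov import *
f=np.array([.9865,.1638]);d=.1425
ov('r10',[.5619+d*f[0],-.2206+d*f[1],.1645],(0,),((345,205),(210,235)))"
```

```text
23.975 [ 0.4126 -0.1539  0.171 ] [1.1 0.4 0.3]
```

View pics/r10.png

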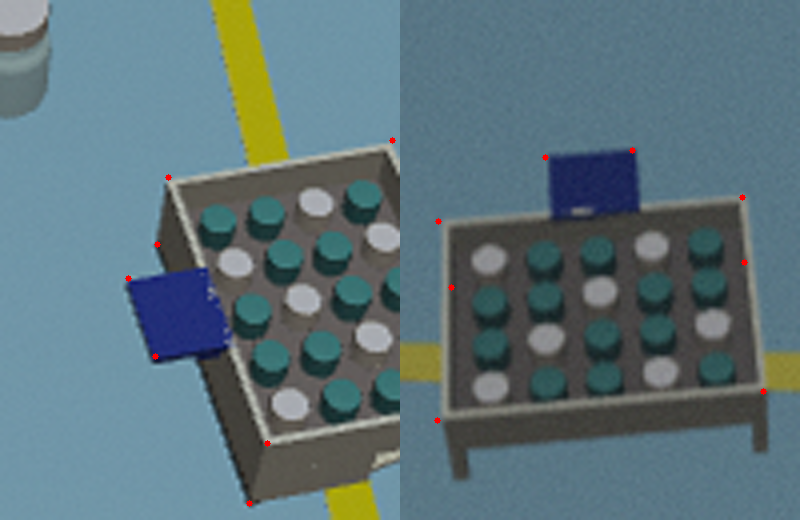

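View pics/r10_side.png

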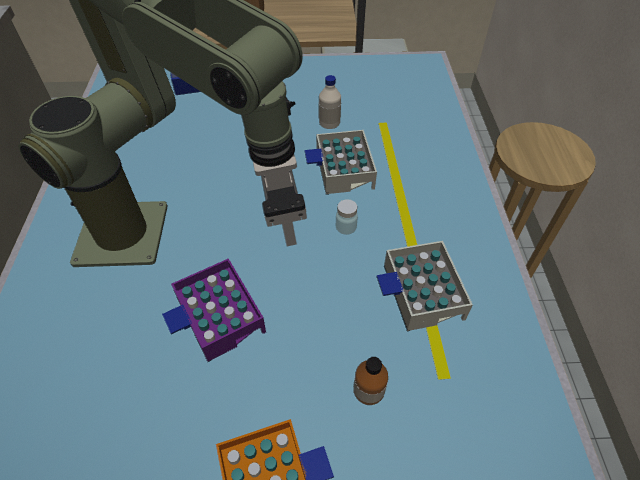

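View pics/r10_scene.png

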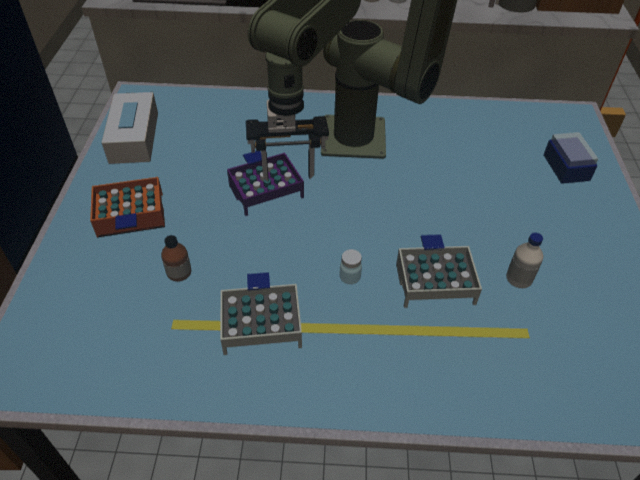

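The red stamp was under the right crate. It now sits across the line, with my model points matching the pictures to a millimetre or two. The left crate, jar and bottles are where they were, and the arm is clear.

```bash
python3 -c "
from cell import arm
print(arm.sign_off())"
```

```text
the job is handed in; nothing more can be done
None
```

I tipped both crates, left first, to about 50 degrees and lowered each back flat. The left underside was plain and the right one showed the red stamp. I then pushed the right crate about 142 mm along the bench with open fingers either side of its ledge, and handed the job in after about 24 s.

**Last checks:** in both cameras the stamped crate is flat, and the yellow line runs under its middle to within a few mm. The left crate is within about 1 mm of its start, the jar and bottles have not visibly moved, and the arm touches nothing.

**What disagreed or went less cleanly:**
- **Fingertip height:** the cameras put the real fingertips about 17 mm above the reported TCP. My first press on the left ledge therefore missed without touching anything, and I corrected for the offset afterwards.
- **Extra tip on the right:** my first press there was too near the end of the ledge. I set the crate down at about 13 degrees and pressed again further in.
- **Force:** that second press briefly read about 23 N at the wrist, above the roughly 12 N the task names for the ledge but within the 40 N and 120 N limits.

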